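# Nip up the bamboo clamp: nut by hand, then with the spanner

### The arm

A 6-joint arm with a two-finger parallel gripper is mounted at the origin on the work surface. World frame = base frame: x ahead of the robot, y to its left, z up, the work surface at z = 0. Lengths are in m, angles in degrees, forces in N, time in s.
With the tool pointing down it reaches from about 0.275 to 0.725 m from the base axis. Payload 5.6 kg.
Tool frame: the origin (TCP) lies on the centre line of the jaws, within the pads' length; the fingertips stand 14 mm ahead of it and the grasp point (between the pads) lies 5 mm behind it; z points along the fingers, y is the line along which they close (so a half turn about z gives the same grasp; the last joint's range is limited). The gripper opens to 85 mm and grips with 20 to 120 N. Pads are 22 mm wide; open, the fingers measure 114 mm over their backs; the gripper's body (76 mm by 85 mm) begins 54 mm behind the grasp point. The pads swing forward as they close: fully open they stand 13 mm farther back than shut.
Start: joints at [-56.746, 14.616, 6.199, 0, -81.583, -16.306], TCP at [0.16, -0.526, 0.245] pointing down, gripper open.
Joint ranges: [-168.99, 168.99], [-69.2, 112.95], [-62.41, 85.93], [-164.36, 98.24], [-168.68, -3.75], [-174.98, 174.98]. Speed limits (degrees/s): [147.25, 147.25, 180, 180, 180, 180].

### API

Orientations are given as [roll, pitch, yaw] about the fixed x, y, z axes, in that order (R = Rz(yaw) Ry(pitch) Rx(roll)).
In Python, from workcell import bot gives the robot as it stands. The module is installed in compiled form; this text tells all that it offers.
- The arm moves only by the tool apply_moves, never from a script. Its argument "deltas" is text: rows parted by semicolons, each of 4 numbers parted by spaces: the shift along the tool's x, y, z in mm, then the turn about the tool's z in rad. In form: dx dy dz turn; .... A call has 1 to 8 rows; each row shifts and turns the commanded pose from where the row before left it, along the tool's axes as they then stand; what a row does not reach is not made up. A row lasts 1/10 s, in which the tool goes at most 50 mm and 8.59 degrees, less where a joint would pass 70% of its speed; a pose out of reach is approached as far as the arm can. A call with a gripper value outside its range is refused whole. "gripper" is the closure, from -1 (fully open) to 1 (shut), so that 0 is half open, set as the call begins (left out, the last holds). The fingers move at their own pace and stop on an object; "force" is the grip in N (left out, the last holds). Time passes only in rows, so rows that do not move let the fingers close. It gives the time, the measured TCP pose, the force, the opening and the grip force at its end, in the units of the state.
- bot.sense(): the state, without advancing time (a new reading comes with each control period).
- bot.snapshot(name): name is "scene" or "top" or "wrist"; returns a dict with "frame" (400x640x3 uint8, blue, green, red), "fx", "fy", "cx", "cy" (pixels), "dist_coeffs" ([k1, k2, p1, p2, k3] as OpenCV has them; the pictures are not rectified), "T" (4x4, takes a point from camera to world coordinates); the wrist camera has in their place "hand_eye" (4x4, takes a point from camera to tool coordinates, whose origin is the TCP and whose axes are the flange's). Camera axes: x right, y up, looking along -z (the intrinsics and any distortion apply to the point x, -y, -z); pixel columns grow to the right and rows downward; lengths in m; the calibration is good to about 2 mm. A picture is of the moment at which its call begins: read the wrist's pose just before it. There is no depth.
- bot.job_done(): hands the job in; it is judged then, once.
The state is a dict: "clock": time; "joint_positions": joint angles; "joint_velocities": joint speeds; "tau": joint torques, N m; "eef_pos": TCP position; "tcp_rot": TCP orientation; "wrist_force": force on the tool from outside, world axes, zero at the start; "wrist_torque": the same for the moment, N m; "grip_width": opening from 0.0 (shut) to 1.0 (fully open); "grasp_force": force on a finger pad.
Only numpy, scipy, OpenCV 4.12 (cv2) and the standard library are available. Lean on these libraries where they do the work, as an engineer would, in place of code of your own. Each camera call takes 0.05 s, during which the arm holds its last target. There are 200 camera calls.

### The job

Tighten the bamboo clamp: turn its brass hex nut clockwise with the bare fingers until the nut's red pointer stands in the yellow band, and no further by hand. Then take the large red-handled spanner and turn the nut on with its open jaw until the pointer stands in the green band. Lay the spanner flat back on the green mat without dropping it, and leave the small blue spanner and the other things alone.

Things in the scene. Friction and masses are not known exactly. Their poses are not given: they have to be found in the camera images.
- nut (a joint): Turn of the brass nut about its vertical stud, rad; grows clockwise seen from above (0 slack, stop at 3.6). Pointer in the yellow band from 1.80 to 2.20, in the green band from 2.75 to 3.05. Stays where it is left; takes 0.2 N m when slack, rising evenly to 0.32 N m in the green. It cannot come off and sinks 1.5 mm per rad with the clamp bar.
- hex_nut: Brass hexagon: 30 mm across flats, 26 mm tall. Origin: its centre, on the turning axis, about 73 mm above the table. z up; x points to a corner, along the red pointer (a line on its top and on the flange); flats face y and every 60 deg from there. Under it a brass flange (radius 26 mm, top 13 mm below the origin); above it a stud end of radius 8 mm, up to 21 mm above the origin.
- jig: Clamp fixed to the table: plywood base 170 x 130 x 18 mm; origin under the nut's axis at table height, z up. Bamboo blank 400 mm long along x at y = -38 mm, top 43 mm above the table. Steel bar along y (112 x 30 mm, top 55 mm high) carries a white dial plate, radius 40 mm, top 57 mm high, with yellow and green bands on its rim, and the nut on it.
- spanner: Large open-ended spanner, loose, about 0.25 kg. Origin: underside of the handle, on the long axis; x to the jaw, z up as it lies. Red handle x = -90 to 50 mm, 16 wide, 14 mm thick. Shank 14 mm wide. Steel head z = 2 to 12 mm: throat at x = 100, two prongs 11 mm wide, inner faces parallel and 32 mm apart, to x = 136 mm, open to +x. Balances near x = 25 mm.
- spanner_jaw (a point): Point of the large spanner where the nut's centre sits in the jaw: on its axis at x = 120 mm, mid thickness (z = 7 mm). Axes as the spanner.
- spanner_grip (a point): Good place to grip the large spanner: in its handle at x = 15 mm, z = 7 mm. Axes as the spanner.
- mat: Green cutting mat on the table, fixed, 300 (x) x 210 (y) x 3 mm. Origin: centre of its underside, z up.
- small_spanner: Smaller open-ended spanner with a blue handle, 163 mm long, 10 mm thick, 17 mm jaw, loose on the mat: does not fit the nut, leave it. Origin and axes as on the large spanner (handle x = -65 to 36 mm, jaw end at x = 98 mm).
- scissors: White-handled scissors lying on the table, 190 mm long; leave.
- thread: Small orange spool of thread standing on the table, 26 mm wide, 28 mm tall; leave.
- glue: White glue bottle standing on the table, 40 mm wide, 95 mm tall; leave.
- dish: Small blue bowl on the table, 84 mm wide, 22 mm high; leave.
- offcut: Bamboo offcut lying on the table, 12 mm thick, about 130 mm long; leave.
Not all that is in view belongs to the job. Of the things that look like the spanner, the larger one is meant.

How it is judged (in metres and radians):
On the way, in this order (a step that is already met when the one before it is completed fails the run):
1. the nut is turned with the fingers until its pointer is in the yellow band (value of joint nut between 1.74 and 2.26 rad and contact force between spanner and hex_nut below 0.5 N), for 0.2 s.
2. the large spanner, bearing on the nut, turns it into the green band (value of joint nut above 2.7 rad and contact force between spanner and hex_nut above 0.5 N), for 0.1 s.
At the end, for the whole second after the job is handed in: the nut's joint reads 2.70 to 3.10 (pointer in the green band), the large spanner is free of the nut and lies at rest flat on the mat (its origin within 120 mm in x and 95 mm in y of the mat's centre, tilt under 0.12 rad) (value of joint nut between 2.7 and 3.1 rad and x of spanner in the frame of mat between -0.12 and 0.12 m and y of spanner in the frame of mat between -0.095 and 0.095 m and z of spanner in the frame of mat between -0.004 and 0.012 m and angle between spanner's own z axis and vertical below 0.12 rad and linear speed of spanner below 0.02 m/s and contact force between spanner and hex_nut below 0.3 N); the robot touches nothing.
It fails at once if the bare fingers or the arm bear on the nut beyond the yellow band (value of joint nut above 2.34 rad and contact force between any of the fingers, the arm and hex_nut above 1 N).
It fails at once if the spanner bears on the nut before it is hand-tight in the yellow band (value of joint nut below 1.68 rad and contact force between spanner and hex_nut above 1 N).
It fails at once if the spanner is dropped: it falls freely by more than about 25 mm (linear speed of spanner above 0.7 m/s and contact force between the fingers and spanner below 0.1 N).
It fails at once if the small spanner, scissors, thread, glue, dish or offcut is shifted by more than 30 mm (distance of any of small_spanner, scissors, thread, glue, dish, offcut from where it was at the start of the episode above 0.03 m).
It also fails if it takes over 72 s, if anything falls off the work surface, if the arm or the gripper's body presses on something with over 40 N, if the wrist force passes 120 N, or if a joint passes its speed limit or range.

## Working session

There is one attempt and no reset: what is moved stays moved. The work goes in short steps, Python scripts to look and compute and a tool call to move; the robot and the scene stay as the last step left them, time stands still between calls to the robot, and variables do not carry over. Pictures are saved under pics/ and viewed, at most 10 in all, crops included, and the job is handed in when it is done.

Besides the shell and the picture viewer there is one more tool, called after "Call:" in YAML: its name, and indented under it one key for each argument. apply_moves: Moves the arm, as the interface text tells. Its arguments: {"type":"object","properties":{"deltas":{"type":"string"},"gripper":{"type":"number"},"force":{"type":"number"}},"required":["deltas"]}

```bash
mkdir -p pics
cat > h.py <<'E'
import numpy as np, cv2
from workcell import bot
from scipy.spatial.transform import Rotation as R
def tcp():
    s=bot.sense(); T=np.eye(4); T[:3,3]=s["eef_pos"]; T[:3,:3]=R.from_euler('xyz',s["tcp_rot"],degrees=True).as_matrix(); return T,s
def snap(n):
    T,s=tcp(); d=bot.snapshot(n); d={k:(np.array(v) if k!="frame" else v) for k,v in d.items()}
    if "T" not in d: d["T"]=T@d["hand_eye"]
    return d
def K(d): return np.array([[d["fx"],0,d["cx"]],[0,d["fy"],d["cy"]],[0,0,1]],float)
def back(d,uv,z):
    p=cv2.undistortPoints(np.array(uv,float).reshape(-1,1,2),K(d),d["dist_coeffs"].astype(float)).reshape(-1,2)
    r=np.c_[p[:,0],-p[:,1],-np.ones(len(p))]@d["T"][:3,:3].T; o=d["T"][:3,3]
    return o+r*((np.broadcast_to(z,len(p))-o[2])/r[:,2])[:,None]
def proj(d,P):
    q=(np.atleast_2d(P)-d["T"][:3,3])@d["T"][:3,:3]
    return cv2.projectPoints((q*[1,-1,-1]).reshape(-1,1,3),np.zeros(3),np.zeros(3),K(d),d["dist_coeffs"].astype(float))[0].reshape(-1,2)
E
python3 - <<'E'
from h import *
import pickle
s=bot.sense(); print({k:np.round(v,3) for k,v in s.items()})
D={n:snap(n) for n in("scene","top","wrist")}
pickle.dump(D,open("d0.pkl","wb"))
for n in D: print(n,D[n]["T"].round(3).tolist(),D[n]["fx"],D[n]["dist_coeffs"])
print(D["wrist"]["hand_eye"].round(4))
cv2.imwrite("pics/top.png",D["top"]["frame"]);cv2.imwrite("pics/scene.png",D["scene"]["frame"])
E
```

```text
{'clock': np.float64(0.0), 'joint_positions': array([-5.6747e+01,  1.4654e+01,  6.1280e+00, -2.9000e-02, -8.1585e+01,
       -1.6307e+01]), 'joint_velocities': array([-0.011, -0.001,  0.01 ,  0.116, -0.025,  0.027]), 'tau': array([-0.0000e+00, -3.8663e+01,  2.3794e+01,  5.3650e+00, -6.0000e-03,
        0.0000e+00]), 'eef_pos': array([ 0.16 , -0.526,  0.244]), 'tcp_rot': array([ 1.79886e+02, -4.00000e-03, -1.63058e+02]), 'wrist_force': array([-0.009, -0.008, -0.088]), 'wrist_torque': array([-0.009, -0.009,  0.008]), 'grasp_force': np.float64(0.0), 'grip_width': np.float64(1.0)}
scene [[-0.702, -0.559, 0.442, 0.89], [0.712, -0.559, 0.425, 0.444], [0.009, 0.613, 0.79, 0.905], [0.0, 0.0, 0.0, 1.0]] 373.0367754474923 [0.01682265 0.         0.         0.         0.        ]
top [[0.005, 0.996, -0.087, 0.322], [-1.0, 0.004, -0.007, -0.015], [-0.006, 0.087, 0.996, 1.329], [0.0, 0.0, 0.0, 1.0]] 422.9757460228993 [-0.05272315  0.          0.          0.          0.        ]
wrist [[-0.291, -0.916, -0.276, 0.09], [0.957, -0.278, -0.086, -0.547], [0.002, -0.289, 0.957, 0.373], [0.0, 0.0, 0.0, 1.0]] 287.3324136105239 [-0.05314057  0.          0.          0.          0.        ]
[[-9.000e-04  9.574e-01  2.888e-01  7.320e-02]
 [ 1.000e+00  9.000e-04 -1.000e-04 -2.000e-04]
 [-4.000e-04  2.888e-01 -9.574e-01 -1.289e-01]
 [ 0.000e+00  0.000e+00  0.000e+00  1.000e+00]]
```

View pics/top.png

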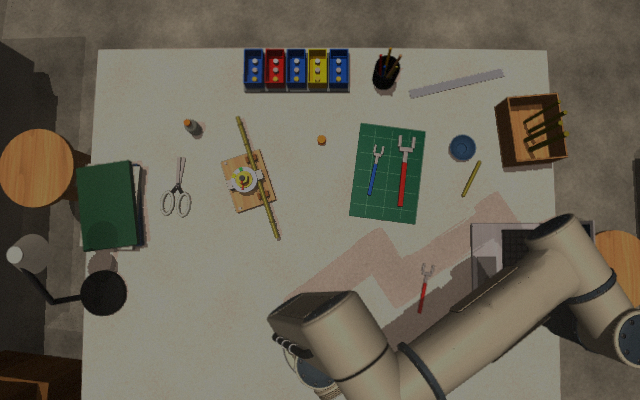

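Run:
```python
from h import *
import pickle
D=pickle.load(open("d0.pkl","rb"))
f=D["top"]["frame"]
a=cv2.resize(f[110:235,345:470],(400,400),interpolation=cv2.INTER_CUBIC)
b=cv2.resize(f[140:220,205:285],(400,400),interpolation=cv2.INTER_CUBIC)
cv2.imwrite("pics/crop1.png",np.hstack([a,b]))
g=cv2.resize(D["wrist"]["frame"],(640,400))
d=D["top"]
print(back(d,[[245,179],[402,207],[406,137],[388,173],[375,148],[369,194],[425,265],[421,312],[320,140],[192,126],[178,190]],[.08,.014,.014,.003,.01,.01,.01,.01,.02,.05,0]).round(3))
```

```text
[[ 0.5    0.225  0.08 ]
 [ 0.424 -0.254  0.014]
 [ 0.646 -0.27   0.014]
 [ 0.532 -0.213  0.003]
 [ 0.611 -0.172  0.01 ]
 [ 0.464 -0.152  0.01 ]
 [ 0.244 -0.325  0.01 ]
 [ 0.1   -0.311  0.01 ]
 [ 0.634  0.003  0.02 ]
 [ 0.671  0.401  0.05 ]
 [ 0.476  0.455  0.   ]]
```

View pics/crop1.png

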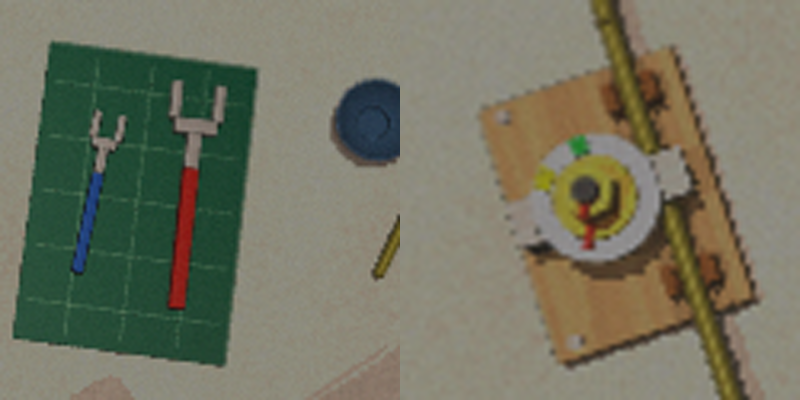

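```bash
cat >> h.py <<'E'
def rows(tgt,n=None,cur=None):
    """tgt x,y,z (m), yaw deg; rows from the present pose, tool down"""
    if cur is None:
        T,s=tcp(); cur=[*T[:3,3],s["tcp_rot"][2]]
    cur=np.array(cur,float);tgt=np.array(tgt,float)
    dy=np.radians(tgt[3]-cur[3])
    n=n or int(max(np.ceil(np.linalg.norm(tgt[:3]-cur[:3])/.048),np.ceil(abs(dy)/.145),1))
    out=[];st=(tgt[:3]-cur[:3])/n;x=cur[:3].copy();yaw=np.radians(cur[3])
    for i in range(n):
        w=cur[:3]+st*(i+1)-x
        c,s_=np.cos(yaw),np.sin(yaw)
        r=np.round([1e3*(w[0]*c+w[1]*s_),1e3*(w[0]*s_-w[1]*c),-1e3*w[2]],1); t=np.round(-dy/n,4)
        x+=[(r[0]*c+r[1]*s_)/1e3,(r[0]*s_-r[1]*c)/1e3,-r[2]/1e3]; yaw-=t
        out.append("%g %g %g %g"%(*r,t))
    for i in range(0,n,8): print("; ".join(out[i:i+8]))
E
python3 -c "
from h import *
rows([.5,.225,.22,0])"
```

```text
-27.2 31 1.2 -0.1423; -31.3 26.7 1.3 -0.1423; -34.8 22.1 1.2 -0.1423; -37.6 16.9 1.2 -0.1423; -39.6 11.5 1.3 -0.1423; -40.8 5.7 1.2 -0.1423; -41.2 -0.2 1.2 -0.1423; -40.7 -6 1.2 -0.1423
-39.5 -11.7 1.3 -0.1423; -37.5 -17.2 1.2 -0.1423; -34.6 -22.3 1.2 -0.1423; -31.1 -27 1.3 -0.1423; -27 -31.2 1.2 -0.1423; -22.2 -34.7 1.2 -0.1423; -17.2 -37.4 1.3 -0.1423; -11.6 -39.6 1.2 -0.1423
-5.9 -40.7 1.2 -0.1423; -0.1 -41.2 1.2 -0.1423; 5.8 -40.8 1.3 -0.1423; 11.5 -39.6 1.2 -0.1423
```

Call:
apply_moves:
  deltas: "-27 31 1 -0.14; -31 27 1 -0.14; -35 22 1 -0.14; -38 17 1 -0.14; -40 11 1 -0.14; -41 6 1 -0.14; -41 0 1 -0.14; -41 -6 1 -0.14"

```text
clock: 0.95
eef_pos: [0.299, -0.2244, 0.2372]
tcp_rot: [-180.0, 0.0, -98.6]
wrist_force: [0.9, 0.1, 0.8]
grip_width: 1.002
grasp_force: 0.0
```

Call:
apply_moves:
  deltas: "-40 -12 1 -0.14; -38 -17 1 -0.14; -35 -22 1 -0.14; -31 -27 1 -0.14; -27 -31 1 -0.14; -22 -35 1 -0.14; -17 -37 1 -0.14; -12 -40 1 -0.14"

```text
clock: 1.75
eef_pos: [0.4427, 0.0736, 0.2292]
tcp_rot: [180.0, 0.0, -34.4]
wrist_force: [1.3, -0.4, 0.5]
grip_width: 1.001
grasp_force: 0.0
```

Call:
apply_moves:
  deltas: "-6 -41 1 -0.14; 0 -41 1 -0.14; 6 -41 1 -0.14; 12 -40 1 -0.14; 0 0 0 0; 0 0 0 0"

```text
clock: 2.35
eef_pos: [0.5171, 0.2203, 0.2242]
tcp_rot: [179.9, 0.1, -2.6]
wrist_force: [-0.4, 0.2, 0.3]
grip_width: 1.005
grasp_force: 0.0
```

Run:
```python
from h import *
import pickle
T,s=tcp(); print(s["eef_pos"].round(4) if hasattr(s["eef_pos"],"round") else s["eef_pos"],s["tcp_rot"],np.round(s["joint_positions"],1))
D={n:snap(n) for n in("wrist","top")}
pickle.dump(D,open("d1.pkl","wb"))
cv2.imwrite("pics/w1.png",D["wrist"]["frame"])
print(proj(D["wrist"],[[.5,.225,.094],[.5,.225,.06]]))
```

```text
[0.5171 0.2203 0.2242] [ 1.79926437e+02  9.85219084e-02 -2.60586162e+00] [ 39.   16.5   5.6  -0.  -79.3  48.4]
[[318.4595111  209.88029597]
 [318.86648481 199.2563295 ]]
```

View pics/w1.png

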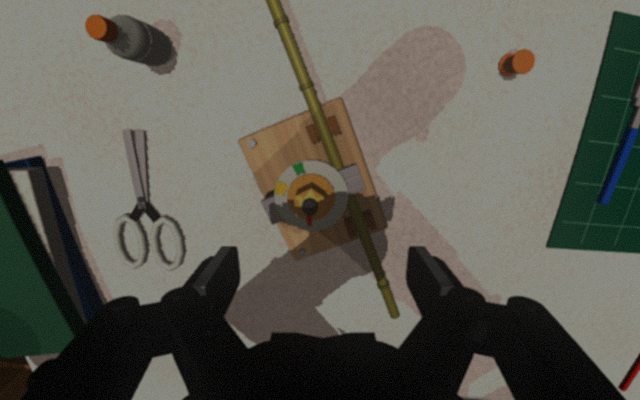

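Run:
```python
from h import *
import pickle
D=pickle.load(open("d1.pkl","rb"));f=D["wrist"]["frame"]
c=cv2.resize(f[150:250,260:360],(600,600),interpolation=cv2.INTER_CUBIC)
c=cv2.convertScaleAbs(c,alpha=1.5)
cv2.imwrite("pics/c2.png",c)
```

```text
(no output)
```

View pics/c2.png

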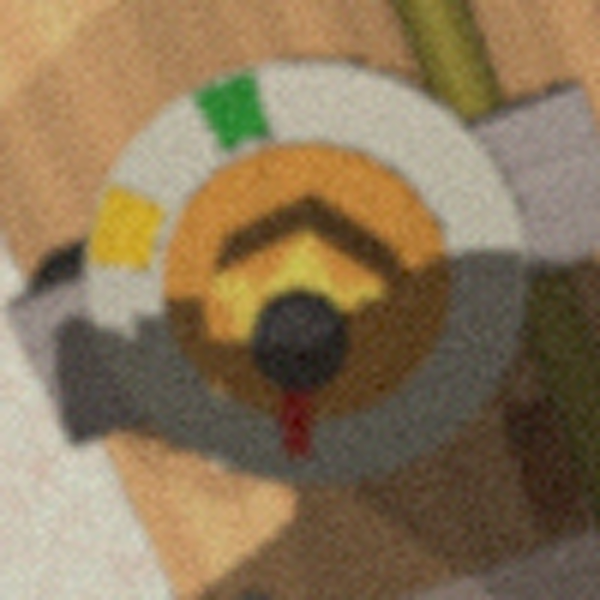

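Run:
```python
from h import *
import pickle
D=pickle.load(open("d1.pkl","rb"));d=D["wrist"]
g=lambda l:np.array(l)/6+[259.6,149.6]
pts=g([[299,340],[305,268],[305,280],[297,457],[303,235],[308,195],[127,228],[232,110],[85,268],[525,268],[305,60],[305,480]])
P=back(d,pts,[.094,.057,.06,.06,.086,.06,.057,.057,.057,.057,.057,.057]);print(P.round(4))
c=P[0].copy()
for i in(3,4,5,6,7):
    v=P[i]-c; print(i,np.degrees(np.arctan2(v[1],v[0])).round(1),np.hypot(*v[:2]).round(4))
```

```text
[[0.504  0.2334 0.094 ]
 [0.5051 0.2338 0.057 ]
 [0.5037 0.2338 0.06  ]
 [0.47   0.2373 0.06  ]
 [0.5191 0.2322 0.086 ]
 [0.5192 0.2324 0.06  ]
 [0.514  0.265  0.057 ]
 [0.5343 0.2449 0.057 ]
 [0.5069 0.2732 0.057 ]
 [0.5033 0.1945 0.057 ]
 [0.5425 0.2317 0.057 ]
 [0.4641 0.2363 0.057 ]]
3 173.5 0.0343
4 -4.6 0.0151
5 -3.9 0.0152
6 72.6 0.0332
7 20.8 0.0324
```

```bash
python3 -c "
from h import *
rows([.504,.2335,.077,-5],4)"
```

```text
-3.4 -3.4 37.1 0.0101; -3.5 -3.4 37 0.0101; -3.4 -3.4 37.1 0.0101; -3.6 -3.3 37.1 0.0101
```

Call:
apply_moves:
  deltas: "-4 -4 37 0.01; -3 -3 37 0.01; -4 -3 37 0.01; -3 -3 36 0.01; 0 0 0 0; 0 0 0 0"

```text
clock: 3.05
eef_pos: [0.5045, 0.2329, 0.0796]
tcp_rot: [180.0, -0.1, -4.9]
wrist_force: [0.3, 0.1, 0.5]
grip_width: 1.001
grasp_force: 0.0
```

Call:
apply_moves:
  deltas: "0 0 0 0; 0 0 0 0; 0 0 0 0; 0 0 0 0; 0 0 0 0; 0 0 0 0; 0 0 0 0; 0 0 0 0"
  gripper: 1
  force: 25

```text
clock: 3.85
eef_pos: [0.5045, 0.2336, 0.0793]
tcp_rot: [-180.0, -0.1, -4.9]
wrist_force: [-1.7, -1.2, 5.8]
grip_width: 0.346
grasp_force: 26.9
```

Call:
apply_moves:
  deltas: "0 0 0.2 0.13; 0 0 0.2 0.13; 0 0 0.2 0.13; 0 0 0.2 0.13; 0 0 0.2 0.13; 0 0 0.2 0.13; 0 0 0.2 0.13; 0 0 0 0"
  force: 60

```text
clock: 4.65
eef_pos: [0.5036, 0.2321, 0.0781]
tcp_rot: [179.9, -0.1, -57.2]
wrist_force: [-4.2, -4.6, 10.7]
grip_width: 0.342
grasp_force: 60.7
```

Run:
```python
from h import *
T,s=tcp(); print({k:np.round(v,2) for k,v in s.items()})
```

```text
{'clock': np.float64(4.65), 'joint_positions': array([ 40.97,  21.39,  -9.72,   0.1 , -59.01,  -8.26]), 'joint_velocities': array([-0.13, -0.13,  0.05, -0.09,  0.03,  5.48]), 'tau': array([  1.83, -36.77,  20.75,   3.6 ,   2.38,  -0.95]), 'eef_pos': array([0.5 , 0.23, 0.08]), 'tcp_rot': array([ 1.7989e+02, -1.0000e-01, -5.7250e+01]), 'wrist_force': array([-4.16, -4.63, 10.68]), 'wrist_torque': array([-1.76,  1.55, -0.18]), 'grasp_force': np.float64(60.66), 'grip_width': np.float64(0.34)}
```

Call:
apply_moves:
  deltas: "0 0 0.2 0.13; 0 0 0.2 0.13; 0 0 0.2 0.13; 0 0 0.2 0.13; 0 0 0.2 0.13; 0 0 0.2 0.13; 0 0 0.2 0.13; 0 0 0 0"

```text
clock: 5.45
eef_pos: [0.502, 0.2319, 0.0766]
tcp_rot: [179.9, -0.2, -109.4]
wrist_force: [-11.5, -5.3, 16.8]
grip_width: 0.334
grasp_force: 61.2
```

Call:
apply_moves:
  deltas: "0 0 0 0; 0 0 0 0; 0 0 0 0; 0 0 0 0; 0 0 0 0"
  gripper: -1

```text
clock: 5.95
eef_pos: [0.5042, 0.2337, 0.0753]
tcp_rot: [180.0, -0.0, -109.2]
wrist_force: [-0.2, -0.5, -0.1]
grip_width: 1.0
grasp_force: 0.0
```

Call:
apply_moves:
  deltas: "0 0 -30 0; 0 0 -40 0; 0 0 -40 0; 0 0 -20 0; 0 0 0 0; 0 0 0 0"

```text
clock: 6.55
eef_pos: [0.504, 0.2337, 0.2054]
tcp_rot: [180.0, 0.0, -109.2]
wrist_force: [-0.4, -0.7, -0.2]
grip_width: 0.997
grasp_force: 0.0
```

Run:
```python
from h import *
import pickle
T,s=tcp(); print(s["eef_pos"],s["tcp_rot"],np.round(s["joint_positions"],1))
d=snap("wrist")
pickle.dump(d,open("d2.pkl","wb"))
u,v=proj(d,[[.504,.2335,.06]])[0].astype(int);print(u,v)
c=cv2.resize(d["frame"][v-50:v+50,u-50:u+50],(600,600),interpolation=cv2.INTER_CUBIC)
cv2.imwrite("pics/c3.png",cv2.convertScaleAbs(c,alpha=1.5))
```

```text
[0.50397365 0.23369737 0.20536486] [ 1.79984626e+02  3.53613895e-02 -1.09201573e+02] [ 41.   16.1   2.4  -0.  -76.3 -60.2]
322 187
```

View pics/c3.png

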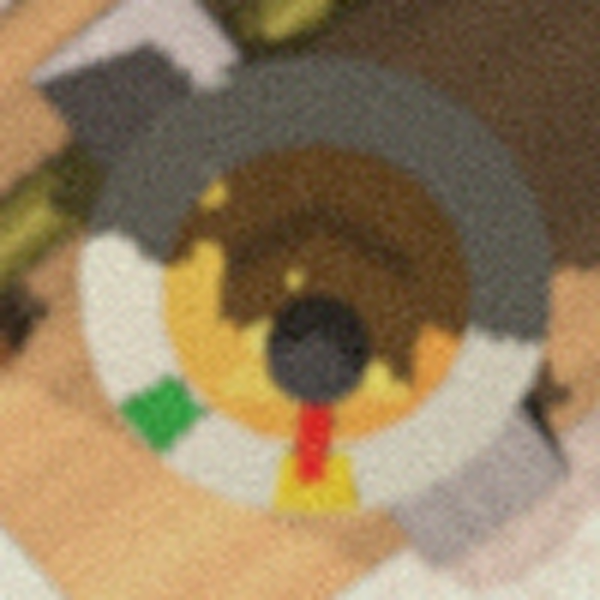

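Run:
```python
from h import *
import pickle
d=pickle.load(open("d2.pkl","rb"))
g=lambda l:np.array(l)/6+[271.6,136.6]
P=back(d,g([[318,347],[316,293],[312,478],[315,485],[162,412],[313,287]]),[.091,.057,.057,.057,.057,.057]);print(P.round(4))
c=P[0]
for i in(2,3,4):
    v=P[i]-c; print(i,np.degrees(np.arctan2(v[1],v[0])).round(1),np.hypot(*v[:2]).round(4))
# mat & spanner from top (first image)
```

```text
[[0.5019 0.232  0.091 ]
 [0.5021 0.2325 0.057 ]
 [0.5135 0.2632 0.057 ]
 [0.5135 0.2646 0.057 ]
 [0.5336 0.2436 0.057 ]
 [0.5023 0.2314 0.057 ]]
2 69.5 0.0334
3 70.4 0.0347
4 20.1 0.0338
```

```bash
python3 -c "
from h import *
rows([.54,-.262,.17,-4])"
```

```text
35.1 -15.2 2.7 -0.1412; 36.8 -10.1 2.6 -0.1412; 37.9 -4.8 2.7 -0.1412; 38.2 0.6 2.6 -0.1412; 37.8 6 2.7 -0.1412; 36.5 11.2 2.6 -0.1412; 34.6 16.2 2.7 -0.1412; 32 20.9 2.6 -0.1412
28.7 25.3 2.7 -0.1412; 24.8 29 2.6 -0.1412; 20.6 32.2 2.7 -0.1412; 15.8 34.8 2.6 -0.1412; 10.7 36.7 2.7 -0.1412
```

Call:
apply_moves:
  deltas: "35 -15 3 -0.14; 37 -10 3 -0.14; 38 -5 3 -0.14; 38 1 3 -0.14; 38 6 3 -0.14; 37 11 3 -0.14; 35 16 3 -0.14; 32 21 3 -0.14"

```text
clock: 7.4
eef_pos: [0.5246, -0.0738, 0.1799]
tcp_rot: [179.9, 0.1, -44.7]
wrist_force: [0.7, -0.2, -0.1]
grip_width: 1.002
grasp_force: 0.0
```

Call:
apply_moves:
  deltas: "29 25 3 -0.14; 25 29 3 -0.14; 21 32 3 -0.14; 16 35 3 -0.14; 11 37 3 -0.15; 0 0 0 0; 0 0 0 0"

```text
clock: 8.1
eef_pos: [0.5376, -0.2643, 0.1645]
tcp_rot: [-180.0, 0.2, -4.5]
wrist_force: [0.7, 1.1, -0.1]
grip_width: 1.0
grasp_force: 0.0
```

Run:
```python
from h import *
import pickle
T,s=tcp(); print(s["eef_pos"],s["tcp_rot"],np.round(s["joint_positions"],1))
d=snap("wrist")
pickle.dump(d,open("d3.pkl","wb"))
cv2.imwrite("pics/w3.png",cv2.convertScaleAbs(cv2.resize(d["frame"][60:400,200:500],(680,600) if 0 else (600,680))[:600],alpha=1.3))
```

```text
[ 0.5375712  -0.26426583  0.16452326] [-179.95154061    0.19254439   -4.52377989] [-11.3  22.2   5.2  -0.  -73.1  96.7]
```

View pics/w3.png

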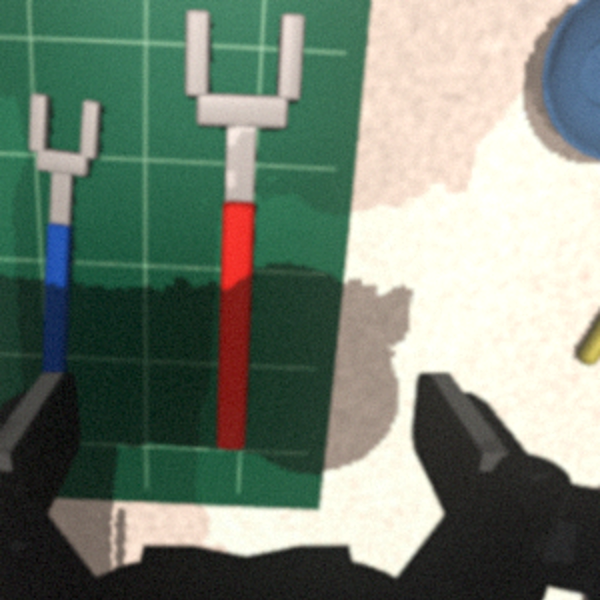

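Run:
```python
from h import *
import pickle
d=pickle.load(open("d3.pkl","rb"))
g=lambda l:np.array(l)/2+[199.75,59.75]
P=back(d,g([[231,446],[238,203],[245.5,12],[242.5,97],[55,298],[55,371],[320,507],[370,1]]),[.017,.017,.015,.015,.013,.013,.003,.003]);print(P.round(4))
v=P[2]-P[0];print(np.degrees(np.arctan2(v[1],v[0])),np.hypot(*v[:2]),np.linalg.norm(P[1]-P[0]))
u=v[:2]/np.hypot(*v[:2]); print("grip",P[0,:2]+.105*u,P[2,:2]-.121*u)
t=[*(P[2,:2]-.121*u),.09,np.degrees(np.arctan2(v[1],v[0]))];print(t)
rows(t,3)
t2=t.copy();t2[2]=.02;rows(t2,3,t)
```

```text
[[ 0.4289 -0.2471  0.017 ]
 [ 0.564  -0.2624  0.017 ]
 [ 0.6498 -0.2729  0.015 ]
 [ 0.6131 -0.2686  0.015 ]
 [ 0.5215 -0.1633  0.013 ]
 [ 0.4801 -0.1557  0.013 ]
 [ 0.3721 -0.2962  0.003 ]
 [ 0.6519 -0.3313  0.003 ]]
-6.6553109722516695 0.22235963589033675 0.1359905980127065
grip [ 0.53318743 -0.2592863 ] [ 0.5295716 -0.2588644]
[np.float64(0.5295715989165325), np.float64(-0.2588643970092787), 0.09, np.float64(-6.6553109722516695)]
-2.9 -1.3 25.1 0.0128; -2.9 -1.3 25 0.0128; -2.9 -1.3 25.1 0.0128
0 -0 23.3 -0; 0 -0 23.4 -0; 0 -0 23.3 -0
```

Call:
apply_moves:
  deltas: "-2 -1 25 0.013; -2 -2 25 0.013; -2 -2 25 0.013; 0 0 24 0; 0 0 23 0; 0 0 22 0; 0 0 0 0; 0 0 0 0"

```text
clock: 8.95
eef_pos: [0.5332, -0.2575, 0.0229]
tcp_rot: [180.0, 0.0, -6.5]
wrist_force: [0.4, -0.2, 1.1]
grip_width: 1.004
grasp_force: 0.0
```

Run:
```python
from h import *
T,s=tcp(); print(s["eef_pos"],s["tcp_rot"],s["wrist_force"])
rows([.531,-.259,.020,-6.7],1)
```

```text
[ 0.53321246 -0.25751022  0.0229091 ] [ 1.79980138e+02  2.19849244e-02 -6.52072986e+00] [ 0.40406625 -0.18368624  1.0532356 ]
-2 1.7 2.9 0.0031
```

Call:
apply_moves:
  deltas: "-2 2 3 0.003; 0 0 0 0; 0 0 0 0; 0 0 0 0; 0 0 0 0; 0 0 0 0; 0 0 0 0; 0 0 0 0"
  gripper: 1
  force: 70

```text
clock: 9.75
eef_pos: [0.531, -0.2602, 0.0201]
tcp_rot: [180.0, -0.0, -6.7]
wrist_force: [-2.4, 0.9, 4.9]
grip_width: 0.163
grasp_force: 70.4
```

Call:
apply_moves:
  deltas: "0 0 0 0; 0 0 -10 0; 0 0 -20 0; 0 0 -35 0; 0 0 -35 0; 0 0 -30 0; 0 0 0 0; 0 0 0 0"

```text
clock: 10.55
eef_pos: [0.5306, -0.2597, 0.1496]
tcp_rot: [-179.9, -0.0, -6.8]
wrist_force: [0.1, -0.3, -2.5]
grip_width: 0.162
grasp_force: 69.5
```

Run:
```python
from h import *
import pickle
T,s=tcp(); print(s["eef_pos"],s["tcp_rot"],np.round(s["joint_positions"],1))
d=snap("wrist")
pickle.dump(d,open("d4.pkl","wb"))
cv2.imwrite("pics/w4.png",cv2.convertScaleAbs(cv2.resize(d["frame"][0:300,200:500],(600,600)),alpha=1.4))
```

```text
[ 0.53063082 -0.25968881  0.14956255] [-1.79949185e+02 -2.15619220e-02 -6.77345280e+00] [-11.   21.7   2.1  -0.1 -70.4  94.2]
```

View pics/w4.png

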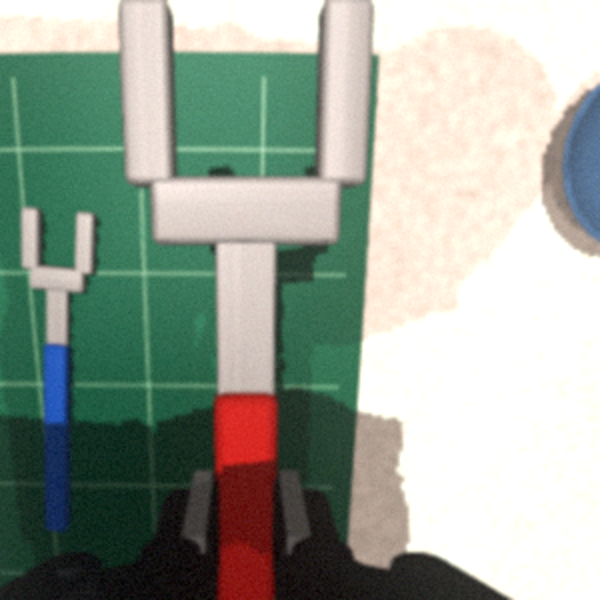

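Run:
```python
from h import *
import pickle
d=pickle.load(open("d4.pkl","rb"))
g=lambda l:np.array(l)/2+[199.75,-.25]
P=back(d,g([[174,180],[320,180],[168,2],[323,2],[247,395]]),[.1446]*4+[.1466])
T=d["T"]@np.linalg.inv(d["hand_eye"])
print(((P-T[:3,3])@T[:3,:3]).round(4))
```

```text
[[ 0.083  -0.0158  0.005 ]
 [ 0.0829  0.0163  0.005 ]
 [ 0.1182 -0.016   0.005 ]
 [ 0.1182  0.0159  0.005 ]
 [ 0.0341  0.0002  0.003 ]]
```

```bash
python3 -c "
from h import *
rows([.4013,.2139,.14,10.7],14)"
```

```text
-13.1 -32.5 0.6 -0.0218; -12.4 -32.8 0.6 -0.0218; -11.7 -33 0.6 -0.0218; -11 -33.3 0.6 -0.0218; -10.2 -33.5 0.6 -0.0218; -9.5 -33.7 0.6 -0.0218; -8.8 -33.9 0.6 -0.0218; -8 -34.2 0.6 -0.0218
-7.3 -34.2 0.6 -0.0218; -6.5 -34.5 0.6 -0.0218; -5.8 -34.5 0.6 -0.0218; -5 -34.7 0.6 -0.0218; -4.3 -34.8 0.6 -0.0218; -3.5 -34.8 0.6 -0.0218
```

Call:
apply_moves:
  deltas: "-7 -16 0 -0.01; -12 -33 1 -0.022; -12 -33 1 -0.022; -11 -33 1 -0.022; -10 -34 1 -0.022; -10 -34 1 -0.022; -9 -34 1 -0.022; -8 -34 0 -0.022"

```text
clock: 11.4
eef_pos: [0.4617, -0.0042, 0.1418]
tcp_rot: [180.0, 0.2, 2.7]
wrist_force: [0.7, 0.4, -2.6]
grip_width: 0.16
grasp_force: 69.5
```

Call:
apply_moves:
  deltas: "-8 -34 0 -0.022; -7 -34 1 -0.022; -6 -34 1 -0.022; -6 -34 1 -0.022; -5 -34 1 -0.022; -5 -34 1 -0.022; -3 -18 0 -0.02; 0 0 0 0"

```text
clock: 12.2
eef_pos: [0.3985, 0.2124, 0.1369]
tcp_rot: [179.9, 0.2, 11.5]
wrist_force: [0.2, -0.1, -2.5]
grip_width: 0.163
grasp_force: 69.5
```

Call:
apply_moves:
  deltas: "0 0 0 0; 0 0 0 0"

```text
clock: 12.4
eef_pos: [0.3997, 0.2103, 0.1377]
tcp_rot: [179.9, 0.1, 11.3]
wrist_force: [-0.3, 0.3, -2.4]
grip_width: 0.16
grasp_force: 69.5
```

Run:
```python
from h import *
import pickle
T,s=tcp(); print(s["eef_pos"],s["tcp_rot"],np.round(s["joint_positions"],1))
rows([.4013,.2139,.14,10.7],1)
d=snap("wrist")
pickle.dump(d,open("d5.pkl","wb"))
cv2.imwrite("pics/w5.png",cv2.convertScaleAbs(cv2.resize(d["frame"][0:200,220:420],(600,600),interpolation=cv2.INTER_CUBIC),alpha=1.4))
```

```text
[0.39967163 0.21027797 0.13773959] [1.79941508e+02 9.31769762e-02 1.13084025e+01] [ 47.7   7.3 -19.2  -0.  -63.6  53.6]
2.3 -3.2 -2.3 0.0106
```

View pics/w5.png

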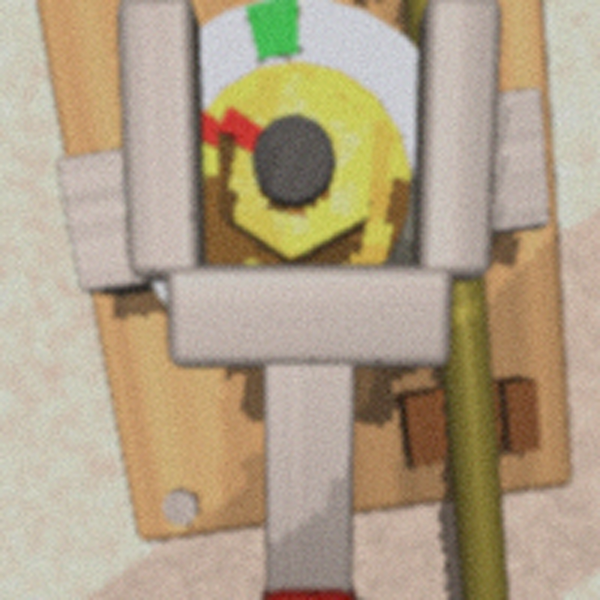

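Run:
```python
from h import *
import pickle
d=pickle.load(open("d5.pkl","rb"))
g=lambda l:np.array(l)/3+[219.67,-.33]
T=d["T"]@np.linalg.inv(d["hand_eye"]); z=T[2,3]-.005
P=back(d,g([[293,160],[290,258],[202,268],[420,268],[235,128],[310,62],[310,270]]),[.091,.083,z,z,.083,.057,.057])
print(P.round(4));print(((P-T[:3,3])@T[:3,:3]).round(4))
```

```text
[[0.5023 0.2337 0.091 ]
 [0.4857 0.2312 0.083 ]
 [0.4782 0.2419 0.1327]
 [0.4845 0.2105 0.1327]
 [0.5072 0.2462 0.083 ]
 [0.5284 0.2356 0.057 ]
 [0.4859 0.2271 0.057 ]]
[[ 0.1053 -0.0029  0.0466]
 [ 0.0885 -0.0037  0.0546]
 [ 0.0832 -0.0156  0.0048]
 [ 0.0832  0.0164  0.0049]
 [ 0.1126 -0.0142  0.0545]
 [ 0.1314  0.0004  0.0805]
 [ 0.088   0.0003  0.0806]]
```

Call:
apply_moves:
  deltas: "2 -3.5 10 0.011; 0 0 15 0; 0 0 8 0; 0 0 0 0; 0 0 0 0; 0 0 4 0; 0 0 4 0; 0 0 0 0"

```text
clock: 13.25
eef_pos: [0.401, 0.2148, 0.097]
tcp_rot: [180.0, 0.0, 10.7]
wrist_force: [0.6, -0.4, -2.3]
grip_width: 0.161
grasp_force: 69.5
```

Call:
apply_moves:
  deltas: "0 0 3 0; 0 0 3 0; 0 0 3 0; 0 0 3 0; 0 0 3 0; 0 0 0 0; 0 0 0 0"

```text
clock: 13.95
eef_pos: [0.4013, 0.215, 0.0825]
tcp_rot: [180.0, 0.0, 10.7]
wrist_force: [-0.3, -0.4, -2.6]
grip_width: 0.161
grasp_force: 69.5
```

Run:
```python
from h import *
T,s=tcp(); print(s["eef_pos"],s["tcp_rot"],s["wrist_force"],s["wrist_torque"],np.round(s["joint_positions"],1))
u=T[:3,0];print("jaw",T[:3,3]+.103*u)
d=snap("wrist")
cv2.imwrite("pics/w6.png",cv2.convertScaleAbs(cv2.resize(d["frame"][0:200,220:420],(600,600),interpolation=cv2.INTER_CUBIC),alpha=1.4))
```

```text
[0.40125864 0.21500962 0.08245466] [1.79992109e+02 4.68588399e-03 1.07316439e+01] [-0.30478684 -0.35854869 -2.58186576] [-0.00912669  0.01727972  0.06939771] [ 48.   11.  -23.8   0.  -55.2  52.7]
jaw [0.50245718 0.23418917 0.08244623]
```

View pics/w6.png

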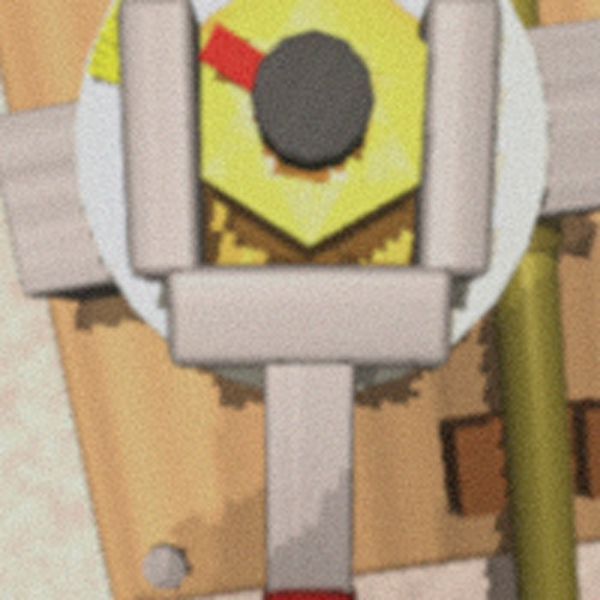

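Call:
apply_moves:
  deltas: "0.3 -8.2 0.3 0.08; 0.3 -8.2 0.3 0.08; 0.3 -8.2 0.3 0.08; 0.3 -8.2 0.3 0.08; 0.3 -8.2 0.3 0.08; 0.3 -8.2 0.3 0.08; 0.3 -8.2 0.3 0.08; 0.3 -8.2 0 0.08"

```text
clock: 14.8
eef_pos: [0.4098, 0.2788, 0.0806]
tcp_rot: [180.0, -0.0, -26.1]
wrist_force: [1.6, -2.1, -1.8]
grip_width: 0.159
grasp_force: 69.7
```

Call:
apply_moves:
  deltas: "0 0 0 0; 0 0 0 0"

```text
clock: 15.0
eef_pos: [0.4098, 0.2788, 0.0805]
tcp_rot: [180.0, -0.0, -25.8]
wrist_force: [1.2, -2.5, -0.7]
grip_width: 0.165
grasp_force: 69.7
```

Run:
```python
from h import *
T,s=tcp(); print(s["eef_pos"],s["tcp_rot"],s["wrist_force"],s["wrist_torque"],np.round(s["joint_positions"],1))
u=T[:3,0];print("jaw",T[:3,3]+.103*u)
d=snap("wrist")
cv2.imwrite("pics/w7.png",cv2.convertScaleAbs(cv2.resize(d["frame"][0:200,220:420],(600,600),interpolation=cv2.INTER_CUBIC),alpha=1.4))
```

```text
[0.40980997 0.278758   0.08054265] [ 1.79998816e+02 -3.05525726e-02 -2.58165639e+01] [ 1.16994689 -2.53825086 -0.74868426] [-0.68119331 -0.41550998 -0.05772482] [ 52.4  15.3 -18.4   0.  -56.4  11.8]
jaw [0.50252983 0.2339024  0.08059757]
```

View pics/w7.png

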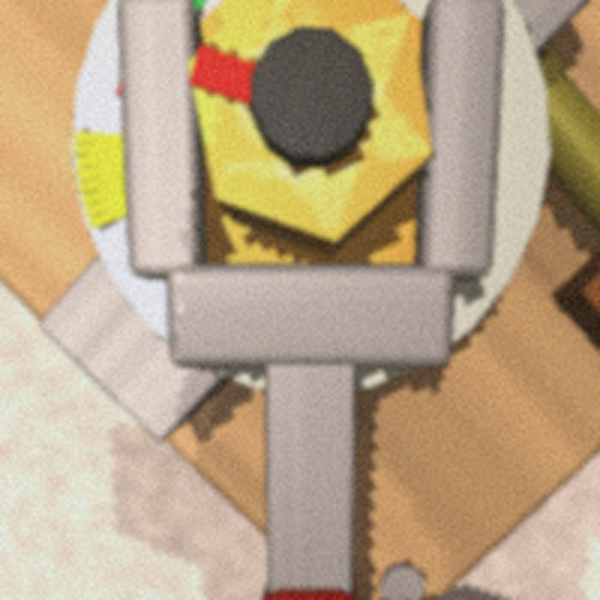

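Run:
```python
from h import *
d=snap("wrist")
T=d["T"]@np.linalg.inv(d["hand_eye"])
g=lambda l:np.array(l)/3+[219.67,-.33]
for pts,yaw,zt,tz in(([[203,182],[310,248],[418,182],[312,97]],10.7,.083,.0825),([[215,205],[338,243],[432,150],[312,97]],-25.8,.082,.0805)):
    P=back(d,g(pts),[zt+.0805-tz]*3+[zt+.0805-tz+.008]); q=((P-T[:3,3])@T[:3,:3])*1e3
    c=q[3]
    v=q[:3]-c; print(q.round(1).tolist(),np.degrees(np.arctan2(v[:,1],v[:,0])).round(1),np.hypot(v[:,0],v[:,1]).round(1))
```

```text
[[94.2, -14.7, -0.3], [85.5, 0.0, -0.3], [94.1, 14.9, -0.3], [102.9, 0.3, -8.3]] [-120.3 -179.2  121. ] [17.4 17.5 17.1]
[[91.0, -13.0, -1.3], [86.0, 3.9, -1.3], [98.1, 16.6, -1.3], [102.7, 0.3, -9.3]] [-131.2  167.7  105.9] [17.7 17.  17. ]
```

Call:
apply_moves:
  deltas: "0.3 -8.2 0.1 0.08; 0.3 -8.2 0.1 0.08; 0.3 -8.2 0.1 0.08; 0.3 -8.2 0.1 0.08; 0.3 -8.2 0.1 0.08; 0.3 -7.2 0.1 0.07; 0 0 0 0; 0 0 0 0"

```text
clock: 15.9
eef_pos: [0.4399, 0.3157, 0.0798]
tcp_rot: [-180.0, -0.0, -52.7]
wrist_force: [1.2, -1.2, -0.8]
grip_width: 0.163
grasp_force: 69.7
```

Run:
```python
from h import *
T,s=tcp(); print(s["eef_pos"],s["tcp_rot"],s["wrist_force"],s["wrist_torque"])
u=T[:3,0];print("jaw",T[:3,3]+.103*u)
c=(T[:3,3]+.103*u)[:2]
for n in("wrist","top"):
    d=snap(n); f=d["frame"]; hsv=cv2.cvtColor(f,cv2.COLOR_BGR2HSV)
    red=((hsv[...,0]<6)|(hsv[...,0]>174))&(hsv[...,1]>170)&(hsv[...,2]>60)
    grn=(abs(hsv[...,0].astype(int)-62)<15)&(hsv[...,1]>130)&(hsv[...,2]>60)
    for nm,m,z in(("red",red,.07),("grn",grn,.057)):
        v,u_=np.nonzero(m); 
        if len(u_)==0: print(n,nm,0); continue
        P=back(d,np.c_[u_,v],z)
        w=P[:,:2]-c; r=np.hypot(*w.T); k=(r<.045)&(r>.006)
        if k.sum(): print(n,nm,k.sum(),np.degrees(np.arctan2(*w[k].mean(0)[::-1])).round(1),r[k].mean().round(4))
```

```text
[0.43986836 0.31565545 0.07982485] [-1.79996071e+02 -1.33896945e-02 -5.27358547e+01] [ 1.1727795  -1.17782352 -0.78893898] [-0.82426603 -0.52799615  0.05158243]
jaw [0.50223388 0.23368264 0.07984892]
wrist red 250 8.1 0.0151
wrist grn 224 20.7 0.0353
top red 2 20.8 0.0175
top grn 2 21.4 0.038
```

Run:
```python
from h import *
T,s=tcp(); c=np.array([.5023,.2336])
d=snap("wrist"); f=d["frame"]; hsv=cv2.cvtColor(f,cv2.COLOR_BGR2HSV)
red=(((hsv[...,0]<6)|(hsv[...,0]>174))&(hsv[...,1]>170)&(hsv[...,2]>60)).astype(np.uint8)
n,l,st,cen=cv2.connectedComponentsWithStats(red)
for i in range(1,n):
    if st[i,4]>8:
        print(st[i],cen[i].round(1),end=" ")
        for z in(.0815,.0575):
            w=(back(d,[cen[i]],z)[0,:2]-c); print(z,np.degrees(np.arctan2(w[1],w[0])).round(1),np.hypot(*w).round(4),end=" ")
        print()
print("nut c px",proj(d,[[*c,.0895],[*c,.0815]]))
dark=(f.max(2)<75).astype(np.uint8); n,l,st,cen=cv2.connectedComponentsWithStats(dark)
for i in range(1,n):
    if 200<st[i,4]<3000: print("dark",st[i],cen[i].round(1))
```

```text
[283  15  21  19 244] [292.8  24.4] 0.0815 18.1 0.0128 0.0575 1.0 0.0178 
[308 197  31  31 631] [320.4 208.9] 0.0815 126.2 0.0736 0.0575 126.2 0.082 
[317 221  17  13  55] [326.1 226.3] 0.0815 128.2 0.0824 0.0575 128.3 0.0924 
[321 232   9   7  23] [324.4 234.8] 0.0815 127.6 0.0868 0.0575 127.7 0.0977 
[312 234  12  10  31] [316.9 238.5] 0.0815 125.3 0.0888 0.0575 125.2 0.1 
[317 245   7   9  20] [320.  249.2] 0.0815 126.3 0.0945 0.0575 126.3 0.1068 
[312 254  12   8  25] [317.8 257.3] 0.0815 125.7 0.099 0.0575 125.6 0.1121 
[311 313  25  25 312] [319.6 328.9] 0.0815 126.4 0.1428 0.0575 126.4 0.1642 
nut c px [[323.15790845  30.30268458]
 [323.12836778  35.6080784 ]]
dark [433   0  39  16 279] [453.1   6.3]
dark [ 303    9   40   48 1473] [322.6  32.2]
dark [ 398   13  242  109 2263] [497.7  61.8]
dark [284  42  79  46 559] [318.3  71.3]
dark [   0   97   33   55 1467] [ 13.8 124. ]
dark [  6 389  37  11 225] [ 21.6 395.8]
```

Call:
apply_moves:
  deltas: "0.3 7.2 0 -0.07; 0.3 7.2 0 -0.07; 0.2 6.7 0 -0.065; 0 0 0 0; 0 0 0 0"

```text
clock: 16.55
eef_pos: [0.4244, 0.302, 0.0799]
tcp_rot: [-180.0, 0.0, -41.2]
wrist_force: [0.4, 1.0, -2.9]
grip_width: 0.164
grasp_force: 69.5
```

Call:
apply_moves:
  deltas: "0 0 -3 0; 0 0 -5 0; 0 0 -8 0; 0 0 -12 0; 0 0 -20 0; 0 0 -20 0; 0 0 0 0; 0 0 0 0"

```text
clock: 17.35
eef_pos: [0.4245, 0.3018, 0.1483]
tcp_rot: [-179.9, 0.0, -41.1]
wrist_force: [0.3, -0.3, -3.8]
grip_width: 0.163
grasp_force: 69.6
```

Run:
```python
from h import *
T,s=tcp(); print(s["eef_pos"],s["tcp_rot"],s["wrist_force"],s["clock"])
c=np.array([.5023,.2336])
d=snap("wrist"); f=d["frame"]; hsv=cv2.cvtColor(f,cv2.COLOR_BGR2HSV)
H=hsv[...,0].astype(int)
red=(((H<6)|(H>174))&(hsv[...,1]>150)&(hsv[...,2]>50)).astype(np.uint8)
grn=((abs(H-62)<15)&(hsv[...,1]>130)&(hsv[...,2]>60)).astype(np.uint8)
for m in(red,grn):
  n,l,st,cen=cv2.connectedComponentsWithStats(m)
  for i in range(1,n):
    if st[i,4]>8:
        o=[]
        for z in(.0815,.0555):
            w=(back(d,[cen[i]],z)[0,:2]-c); o+=[z,np.degrees(np.arctan2(w[1],w[0])).round(1),np.hypot(*w).round(4)]
        if o[5]<.05: print(st[i],cen[i].round(1),o)
rows([.531,-.259,.13,-6.7],16)
```

```text
[0.42448737 0.30181086 0.14828447] [-1.79922110e+02  3.16476319e-02 -4.11421273e+01] [ 0.27192769 -0.28871934 -3.83456549] 17.35
[287  43  26  15 170] [299.1  50.2] [0.0815, np.float64(24.1), np.float64(0.0167), 0.0555, np.float64(14.2), np.float64(0.0208)]
28.1 22 1.1 -0.0376; 27.2 23 1.1 -0.0376; 26.4 24 1.1 -0.0376; 25.4 25 1.1 -0.0376; 24.4 25.9 1 -0.0376; 23.5 26.9 1.1 -0.0376; 22.5 27.7 1.1 -0.0376; 21.4 28.5 1.1 -0.0376
20.3 29.3 1.1 -0.0376; 19.2 30.1 1.1 -0.0376; 18 30.7 1.1 -0.0376; 16.9 31.4 1.1 -0.0376; 15.7 32.1 1.1 -0.0376; 14.4 32.5 1 -0.0376; 13.3 33.1 1.1 -0.0376; 11.9 33.6 1.1 -0.0376
```

Call:
apply_moves:
  deltas: "14 11 0 -0.02; 28 23 1 -0.038; 27 24 1 -0.038; 26 25 1 -0.038; 25 26 1 -0.038; 24 27 1 -0.038; 23 28 1 -0.038; 22 28 1 -0.038"

```text
clock: 18.2
eef_pos: [0.4734, 0.0342, 0.1398]
tcp_rot: [179.9, 0.1, -24.7]
wrist_force: [1.0, 0.2, -2.7]
grip_width: 0.164
grasp_force: 69.5
```

Call:
apply_moves:
  deltas: "21 29 1 -0.038; 20 30 1 -0.038; 19 30 1 -0.038; 18 31 1 -0.038; 16 32 1 -0.038; 15 32 1 -0.038; 14 33 1 -0.038; 7 17 1 -0.02"

```text
clock: 19.0
eef_pos: [0.5267, -0.2297, 0.1312]
tcp_rot: [180.0, 0.2, -8.4]
wrist_force: [0.1, 0.8, -3.9]
grip_width: 0.162
grasp_force: 69.5
```

Call:
apply_moves:
  deltas: "0 0 0 0; 0 0 0 0"

```text
clock: 19.2
eef_pos: [0.5266, -0.2273, 0.1314]
tcp_rot: [-180.0, 0.1, -8.4]
wrist_force: [-0.1, 0.4, -2.4]
grip_width: 0.159
grasp_force: 69.5
```

Run:
```python
from h import *
T,s=tcp(); print(s["eef_pos"],s["tcp_rot"],s["wrist_force"])
rows([.531,-.259,.03,-6.7],6)
c=np.array([.5023,.2336])
d=snap("top"); f=d["frame"]; hsv=cv2.cvtColor(f,cv2.COLOR_BGR2HSV);H=hsv[...,0].astype(int)
for nm,z,m in(("red",.082,((H<8)|(H>172))&(hsv[...,1]>130)),("grn",.056,(abs(H-62)<17)&(hsv[...,1]>110))):
    v,u=np.nonzero(m); P=back(d,np.c_[u,v],z); w=P[:,:2]-c; r=np.hypot(*w.T); k=r<.045
    print(nm,np.c_[u,v][k].tolist()[:20],np.degrees(np.arctan2(w[k,1],w[k,0])).round(0).tolist()[:20])
```

```text
[ 0.52657166 -0.22731593  0.13143788] [-1.79973443e+02  1.48775161e-01 -8.43347348e+00] [-0.08641811  0.37126358 -2.38025703]
1.5 5.1 16.9 -0.005; 1.5 5.1 16.9 -0.005; 1.4 5.2 16.9 -0.005; 1.5 5.1 16.9 -0.005; 1.4 5.1 16.9 -0.005; 1.3 5.2 16.9 -0.005
red [[240, 170], [241, 170], [241, 171], [241, 172], [242, 172], [241, 173], [241, 174], [241, 175]] [16.0, 9.0, 10.0, 12.0, 3.0, 14.0, 17.0, 21.0]
grn [[241, 167], [239, 168], [240, 168], [241, 168], [239, 169], [241, 169]] [14.0, 24.0, 20.0, 15.0, 26.0, 16.0]
```

Call:
apply_moves:
  deltas: "2 5 17 -0.005; 1 5 17 -0.005; 2 5 17 -0.005; 1 5 17 -0.005; 1 6 17 -0.005; 1 5 12 -0.005; 0 0 0 0; 0 0 0 0"

```text
clock: 20.05
eef_pos: [0.5314, -0.2589, 0.0362]
tcp_rot: [180.0, -0.0, -6.6]
wrist_force: [-0.5, 0.1, -2.3]
grip_width: 0.16
grasp_force: 69.5
```

Call:
apply_moves:
  deltas: "0 0 4 0; 0 0 3 0; 0 0 3 0; 0 0 2 0; 0 0 1.5 0; 0 0 0 0; 0 0 0 0"

```text
clock: 20.75
eef_pos: [0.5312, -0.2592, 0.0223]
tcp_rot: [180.0, -0.0, -6.6]
wrist_force: [-0.4, -0.3, -3.2]
grip_width: 0.161
grasp_force: 69.5
```

Call:
apply_moves:
  deltas: "0 0 1 0; 0 0 1 0; 0 0 0.5 0; 0 0 0 0; 0 0 0 0"

```text
clock: 21.25
eef_pos: [0.5312, -0.2592, 0.0202]
tcp_rot: [180.0, -0.0, -6.6]
wrist_force: [-0.7, 1.0, 0.8]
grip_width: 0.168
grasp_force: 70.0
```

Call:
apply_moves:
  deltas: "0 0 0 0; 0 0 0 0; 0 0 0 0"
  force: 20

```text
clock: 21.55
eef_pos: [0.5312, -0.2592, 0.0201]
tcp_rot: [180.0, -0.0, -6.6]
wrist_force: [-1.8, 1.9, 4.4]
grip_width: 0.16
grasp_force: 70.3
```

Call:
apply_moves:
  deltas: "0 0 0 0; 0 0 0 0; 0 0 0 0; 0 0 0 0; 0 0 0 0; 0 0 0 0"
  gripper: -0.2

```text
clock: 22.15
eef_pos: [0.5312, -0.2592, 0.0197]
tcp_rot: [180.0, -0.0, -6.6]
wrist_force: [0.6, -0.5, -0.2]
grip_width: 0.596
grasp_force: 0.0
```

Call:
apply_moves:
  deltas: "0 0 -5 0; 0 0 -15 0; 0 0 -30 0; 0 0 -40 0; 0 0 -40 0; 0 0 -20 0; 0 0 0 0; 0 0 0 0"

```text
clock: 22.95
eef_pos: [0.5312, -0.259, 0.1701]
tcp_rot: [-180.0, -0.1, -6.6]
wrist_force: [-0.0, 0.5, 0.2]
grip_width: 0.603
grasp_force: 0.0
```

Run:
```python
from h import *
T,s=tcp(); print(s["eef_pos"],s["tcp_rot"],s["wrist_force"],s["grip_width"],s["clock"])
d=snap("wrist"); f=d["frame"]; hsv=cv2.cvtColor(f,cv2.COLOR_BGR2HSV);H=hsv[...,0].astype(int)
for nm,z,m in(("red",.017,((H<8)|(H>172))&(hsv[...,1]>150)),("blue",.013,(abs(H-113)<8)&(hsv[...,1]>150)),("mat",.003,(abs(H-75)<15)&(hsv[...,1]>100))):
    n,l,st,cen=cv2.connectedComponentsWithStats(cv2.morphologyEx(m.astype(np.uint8),cv2.MORPH_CLOSE,np.ones((5,5))))
    for i in np.argsort(-st[1:,4])[:2]+1:
        v,u=np.nonzero(l==i); (c,sz,a)=cv2.minAreaRect(np.c_[u,v].astype(np.float32))
        P=back(d,cv2.boxPoints((c,sz,a)),z); print(nm,st[i],P[:,:2].round(3).tolist())
```

```text
[ 0.53119133 -0.25897805  0.17014908] [-1.79980196e+02 -5.33344020e-02 -6.63945333e+00] [-0.02862568  0.4877392   0.16241616] 0.6026620044099692 22.95
red [ 315  154   16  123 1819] [[0.565, -0.255], [0.563, -0.27], [0.427, -0.255], [0.429, -0.238]]
red [ 57 108  12  15  96] [[0.64, -0.006], [0.642, -0.014], [0.629, -0.017], [0.626, -0.009]]
blue [229 169  13  87 966] [[0.464, -0.145], [0.56, -0.167], [0.558, -0.179], [0.463, -0.158]]
blue [250 392  10   8  36] [[0.256, -0.127], [0.255, -0.14], [0.242, -0.137], [0.243, -0.124]]
mat [  165    34   219   272 43054] [[0.399, -0.045], [0.694, -0.127], [0.668, -0.332], [0.37, -0.314]]
mat [305 384  14  12  57] [[0.251, -0.202], [0.249, -0.219], [0.228, -0.217], [0.23, -0.199]]
```

```bash
python3 -c "
from workcell import bot
print(bot.job_done())"
```

```text
the job is handed in; nothing more can be done
None
```

I finger-tightened the nut into the yellow band, turned it on with the large red spanner into the green band (about 2.9 rad by camera), laid the spanner back where it was on the mat, and handed the job in at about 23 s. The hand-in returned no verdict.

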